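# Park the rolling pin by rolling it under the fingertips

## Robot

A 6-joint arm with a two-finger parallel gripper is mounted at the origin on a cart in front of the work surface, level with it; the furniture and walls round the work are solid. World frame = base frame: x ahead of the robot, y to its left, z up, the work surface at z = 0. Lengths are in m, angles in rad, forces in N, time in s.
With the tool pointing down it reaches from about 0.3 to 0.775 m from the base axis. Payload 14.6 kg.
Tool frame: the origin (TCP) lies at the very end of the fingers, on their centre line; the grasp point (between the pads) lies 19 mm behind it; y points along the fingers, x is the direction in which the jaws open and shut, and the axes are right-handed (so a half turn about y gives the same grasp; the last joint's range is limited). The gripper opens to 94 mm and grips with 3 to 60 N. Pads are 16 mm wide; open, the fingers measure 119 mm over their backs; the gripper's body (75 mm by 177 mm) begins 78 mm behind the grasp point.
Start: joints at [1.217, 0.3, 1.521, -0, 1.321, -0.067], TCP at [0.156, 0.528, 0.205] pointing down, gripper open.
Joint ranges: [-3.03, 3.03], [-0.79, 2.21], [0.23, 2.52], [-1.04, 4.18], [0, 3.07], [-2.55, 2.55]. Speed limits (rad/s): [2.22, 2.22, 2.57, 3.14, 3.14, 3.14].

## Interface

Orientations are given as [roll, pitch, yaw] about the fixed x, y, z axes, in that order (R = Rz(yaw) Ry(pitch) Rx(roll)).
In Python, from station import * gives the robot as it stands.
- The arm moves only by the tool send_rows, never from a script. Its argument "series" is text: rows parted by semicolons, each of 7 numbers parted by spaces: the turn, a rotation vector about the tool's x, y, z in units of 5 degrees (1.0 is 5 degrees), then the shift along the tool's x, y, z in cm, then the opening, from -1 (shut) to 1 (fully open). A call has exactly 10 rows; each row is the pose to reach, as a shift and turn from the pose commanded when the call began, along the tool's axes at that moment; what a row does not reach only later rows make up. A row lasts 1/12 s, in which the tool goes at most 41.7 mm and 7.16 degrees, less where a joint would pass 70% of its speed; a pose out of reach is approached as far as the arm can. A call with a gripper value outside its range is refused whole. The fingers move at their own pace and stop on an object; "newtons" is the grip in N (left out, the last holds). Time passes only in rows, so rows that repeat a pose let the fingers close, or fill a call up. It gives the time, the measured TCP pose, the force and the opening at its end, in the units of the state.
- get_obs(): the state, without advancing time (a new reading comes with each control period).
- camera(name): name is "scene" or "top" or "wrist"; returns the picture (384x512x3 uint8, red, green, blue); there is no depth.
- camera_info(name): a dict with "K" (3x3 intrinsics, pixels), "k1" (the pictures are not rectified: a ray, as slopes to the right and down, at radius r is drawn at 1 + k1 r^2 times it, then the intrinsics apply), "R" (3x3) and "t" (3): a world point X has camera coordinates R X + t; the wrist camera has in their place "mount" (4x4, takes a point from camera to tool coordinates, whose origin is the TCP and whose axes are the tool frame's). Camera axes: x right, y down, z forward; pixel columns grow to the right and rows downward; lengths in m; the calibration is good to about 2 mm. A picture is of the moment at which its call begins: read the wrist's pose just before it. camera_info takes no time and is no camera call.
- hand_in(): hands the job in, once; it reports no verdict.
The state is a dict: "time_s": time; "qpos": joint angles; "joint_vel": joint speeds; "tau": joint torques, N m; "ee_pos": TCP position; "eef_rot": TCP orientation; "force": force on the tool from outside, world axes, zero at the start; "moment": the same for the moment, N m; "grip_width": finger opening in m.
Only numpy, scipy, OpenCV 4.12 (cv2) and the standard library are available. Lean on these libraries where they do the work, as an engineer would, in place of code of your own. Each camera call takes 0.05 s, during which the arm holds its last target. There are 200 camera calls.

## Task

Clear one end of the pastry board for the next batch: with your fingertips on top of the rolling pin, roll it along the board towards the flat steel strap and leave it lying still, centred over the strap and in line with it. Keep to the upper half of the pin, let it turn as it travels, do not grasp or lift it, and leave the cup on the board and the other things alone.

Things in the scene. Friction and masses are not known exactly. Their poses are not given: they have to be found in the camera images.
- pin: loose wooden rolling pin, 0.4 kg: cylinder 50 mm across, 180 mm long, with a thinner dark handle 48 mm long at each end. Origin on its axis at mid-length, 25 mm above the board's top; x axis along the pin, y and z turn as it rolls. Lies across the board near either end, 90 to 170 mm from the strap and nearly parallel to it. A fingertip pressed lightly on its top and drawn across rolls it half as far as the finger goes
- board: wooden pastry board, fixed, 240 x 420 x 18 mm, top at z = 0.018. Origin at the centre of its underside; x axis along the short side (the way the pin lies), y axis along the long side (the way the pin rolls), z up. Slight rolling resistance: from a slow roll the pin comes to rest within about 10 mm
- strap: flat steel strap 30 mm wide and under 1 mm thick clipped across the board near the middle, fixed; it does not hinder the pin. Origin at its centre on the board's top; x axis along the strap (across the board), y axis across its 30 mm width
- small_cup: small steel cup, 64 mm across, 51 mm high, loose, standing at the other end of the board from the pin; origin at the centre of its underside
- flour_shaker: white flour shaker, 69 mm across, 102 mm high, loose on the worktop left of the board; origin at the centre of its underside
- kitchen_timer: small white kitchen timer, 62 x 62 x 20 mm, loose on the worktop left of the board; origin at the centre of its underside

How it is judged:
On the way:
1. the pin has rolled half a turn in the distance that half a turn takes (it turns as it travels, not slides) (angle between pin's own z axis and vertical above 2.4 rad and distance of pin from where it was at the start of the episode between 0.05 and 0.115 m).
At the end, for the whole second after the job is handed in: The pin lies at rest on the board, its axis within 12 mm of the strap's midline and within 0.15 rad of parallel to it, its middle within 40 mm of the strap's centre lengthwise (y of pin in the frame of strap between -0.012 and 0.012 m and x of pin in the frame of strap between -0.04 and 0.04 m and z of pin in the frame of board between 0.038 and 0.047 m and angle between the x axis of pin and the x axis of strap, either way round below 0.15 rad and linear speed of pin below 0.01 m/s and angular speed of pin below 0.3 rad/s); the robot touches nothing.
It fails at once if the pin is lifted or climbs off the board, or falls from it (height (world z) of pin above 0.055 m or height (world z) of pin below 0.034 m).
It fails at once if the fingers touch the pin below its middle (the grasp point, about 19 mm behind the fingertips, is lower than 12 mm above the pin's axis while they touch it) (contact force between the fingers and pin above 0.3 N and z of the grasp point in the frame of board below 0.055 m).
It fails at once if the small cup on the board is pushed or tipped (distance of small_cup from where it was at the start of the episode above 0.015 m or angle between small_cup's own z axis and vertical above 0.3 rad).
It fails at once if the shaker is knocked (distance of flour_shaker from where it was at the start of the episode above 0.015 m or angle between flour_shaker's own z axis and vertical above 0.3 rad).
It fails at once if the timer is knocked (distance of kitchen_timer from where it was at the start of the episode above 0.015 m or angle between kitchen_timer's own z axis and vertical above 0.3 rad).
It also fails if it takes over 64 s, if anything falls off the work surface, if the arm or the gripper's body presses on something with over 40 N, if the wrist force passes 120 N, or if a joint passes its speed limit or range.

## Working session

There is one attempt and no reset: what is moved stays moved. The work goes in short steps, Python scripts to look and compute and a tool call to move; the robot and the scene stay as the last step left them, time stands still between calls to the robot, and variables do not carry over. Pictures are saved under pics/ and viewed, on a budget of 10 in all, crops included, one or two more only if the job needs it, and the job is handed in when it is done.

Besides the shell and the picture viewer there is one more tool, called after "Emit:" by a JSON object that holds its "method" and its "body". send_rows: Moves the arm, as the interface text tells. Its arguments: {"type":"object","properties":{"series":{"type":"string"},"newtons":{"type":"number"}},"required":["series"]}

```bash
mkdir -p pics; python3 - <<'E'
from station import *
import cv2
o=get_obs();print({k:(o[k]) for k in ['time_s','ee_pos','eef_rot','force','grip_width']})
for n in ['top','scene']:
    cv2.imwrite(f'pics/{n}0.png',cv2.resize(camera(n)[:,:,::-1],(800,600),interpolation=cv2.INTER_CUBIC)); print(camera_info(n))
print(camera_info('wrist'))
E
```

```text
{'time_s': 0.0, 'ee_pos': array([0.1554788 , 0.5273024 , 0.20491074]), 'eef_rot': array([-1.57067505e+00,  1.10668508e-03,  1.28399328e+00]), 'force': array([-0.02033636, -0.18751236,  0.70061472]), 'grip_width': 0.09379975457519188}
{'K': array([[410.26871606,   0.        , 263.35492718],
       [  0.        , 410.26871606, 197.66635065],
       [  0.        ,   0.        ,   1.        ]]), 'k1': -0.14933414746394483, 'R': array([[-0.00666392, -0.99992972, -0.00980508],
       [-0.99748122,  0.0073394 , -0.07055027],
       [ 0.07061728,  0.00931024, -0.99746003]]), 't': array([-0.04067418,  0.49947471,  1.00974818])}
{'K': array([[418.88196913,   0.        , 256.01943361],
       [  0.        , 418.88196913, 190.22481251],
       [  0.        ,   0.        ,   1.        ]]), 'k1': -0.15803256727383289, 'R': array([[ 0.73948735, -0.67292216,  0.01828202],
       [-0.2954341 , -0.34882179, -0.88940545],
       [ 0.6048778 ,  0.65230294, -0.45675345]]), 't': array([-0.40554426,  0.1831076 ,  0.96519583])}
{'K': array([[280.67373505,   0.        , 254.74714105],
       [  0.        , 280.67373505, 189.92738662],
       [  0.        ,   0.        ,   1.        ]]), 'k1': -0.05355566515259892, 'mount': array([[ 9.99999248e-01,  4.99213476e-04,  1.11997419e-03,
        -3.48997717e-04],
       [-9.73023513e-04, -2.32750816e-01,  9.72535918e-01,
        -1.79154169e-01],
       [ 7.46177942e-04, -9.72536276e-01, -2.32750155e-01,
         6.76134913e-02],
       [ 0.00000000e+00,  0.00000000e+00,  0.00000000e+00,
         1.00000000e+00]])}
```

View pics/top0.png

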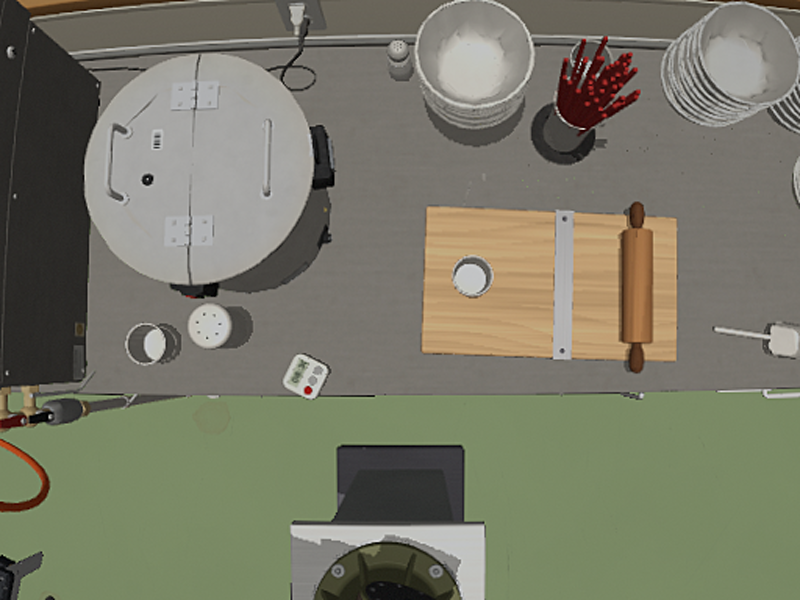

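View pics/scene0.png

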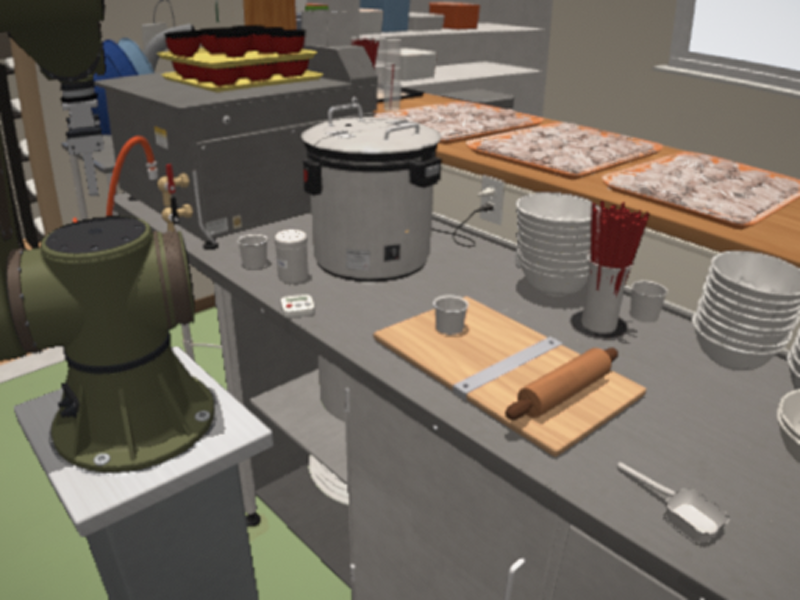

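The top view shows the strap running from (565,211) to (562,358). The pin's body runs from (638,230) to (637,344) and its handle ends are at (637,204) and (636,371). The cup is at (473,276), and the shaker and timer are far left. The scene view agrees.

```bash
cat > h.py <<'E'
from station import *
import numpy as np, cv2
def px2w(name,uv,z,s=0.64):
    """pixels of an 800x600 enlargement -> world points at height z"""
    c=camera_info(name);R,t=c['R'],c['t']
    p=(np.atleast_2d(uv).astype(float)+.5)*s-.5
    n=cv2.undistortPoints(p.reshape(-1,1,2),c['K'],np.array([c['k1'],0,0,0])).reshape(-1,2)
    C=-R.T@t; d=np.c_[n,np.ones(len(n))]@R
    return C+d*((z-C[2])/d[:,2])[:,None]
E
python3 - <<'E'
from h import *
np.set_printoptions(precision=4,suppress=True)
print('strap',px2w('top',[(565,211),(562,358)],.018))
print('strapedges',px2w('top',[(556,211),(574,211),(553,358),(571,358)],.018))
print('pin',px2w('top',[(638,230),(637.5,344),(637,204),(636,371)],.045))
print('pin edges',px2w('top',[(624,230),(653,230),(622.5,342),(652.5,345)],.043))
print('cup',px2w('top',[(473,276)],.069)); print('board',px2w('top',[(427,206),(678,218),(677,361),(422,352)],.018))
im=camera('top')[:,:,::-1][120:245,340:460]
cv2.imwrite('pics/c1.png',cv2.resize(im,None,fx=4.8,fy=4.8,interpolation=cv2.INTER_CUBIC))
E
```

```text
strap [[ 0.6582 -0.2959  0.018 ]
 [ 0.4188 -0.2846  0.018 ]]
strapedges [[ 0.6582 -0.2809  0.018 ]
 [ 0.6582 -0.3108  0.018 ]
 [ 0.419  -0.27    0.018 ]
 [ 0.4186 -0.2993  0.018 ]]
pin [[ 0.6217 -0.4079  0.045 ]
 [ 0.4394 -0.4005  0.045 ]
 [ 0.6643 -0.4083  0.045 ]
 [ 0.3969 -0.397   0.045 ]]
pin edges [[ 0.622  -0.3853  0.043 ]
 [ 0.6222 -0.4337  0.043 ]
 [ 0.4429 -0.3767  0.043 ]
 [ 0.4375 -0.4258  0.043 ]]
cup [[ 0.5456 -0.1386  0.069 ]]
board [[ 0.6671 -0.0701  0.018 ]
 [ 0.6478 -0.4878  0.018 ]
 [ 0.4111 -0.4763  0.018 ]
 [ 0.4305 -0.06    0.018 ]]
```

View pics/c1.png

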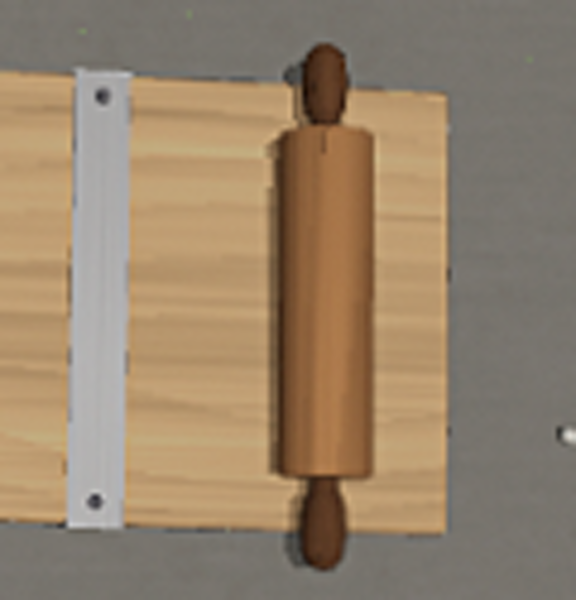

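The crop confirms it: the strap and pin are nearly parallel and about 113 mm apart (strap yaw -0.047, pin yaw about -0.041). I'll use both open fingertips along the pin and roll it in several short strokes over the top.

Emit:
{"method": "send_rows", "body": {"series": "0 1 0 -4 0 -3 1;0 2 0 -8 0 -6.5 1;0 3 0 -11 0 -9 1;0 4 0 -14 0 -12 1;0 5 0 -17.5 0 -15 1;0 6 0 -21 0 -18 1;0 7 0 -25 0 -21 1;0 7 0 -28 0 -24 1;0 7 0 -31.5 0 -26.5 1;0 7 0 -31.5 0 -26.5 1"}}

```text
time_s: 0.98
ee_pos: [0.3209, 0.1483, 0.2055]
eef_rot: [-1.571, -0.0, 0.673]
force: [0.6, 1.1, -1.0]
grip_width: 0.094
```

Emit:
{"method": "send_rows", "body": {"series": "0 1 0 -1.2 0 -3.6 1;0 2 0 -2.4 0 -7.2 1;0 3 0 -3.6 0 -10.8 1;0 4 0 -4.8 0 -14.4 1;0 5 0 -6 0 -18 1;0 6 0 -7.2 0 -21.6 1;0 7 0 -8.4 0 -25.2 1;0 8.23 0 -9.6 0 -29 1;0 8.23 0 -10.6 0 -32.5 1;0 8.23 0 -11.6 0 -35.3 1"}}

```text
time_s: 1.82
ee_pos: [0.4504, -0.2004, 0.2051]
eef_rot: [-1.571, 0.0, -0.047]
force: [-0.2, -0.4, 0.6]
grip_width: 0.0941
```

Emit:
{"method": "send_rows", "body": {"series": "0 0 0 1.4 0 -3.2 1;0 0 0 2.8 0 -6.4 1;0 0 0 4.2 0 -9.6 1;0 0 0 5.6 0 -12.8 1;0 0 0 7 0 -16 1;0 0 0 8.4 3 -19 1;0 0 0 9 6 -20.5 1;0 0 0 9 9 -20.5 1;0 0 0 9 11 -20.5 1;0 0 0 9 12 -20.5 1"}}

```text
time_s: 2.65
ee_pos: [0.5295, -0.4061, 0.0814]
eef_rot: [-1.568, 0.004, -0.045]
force: [-0.1, -0.4, 0.3]
grip_width: 0.0941
```

```bash
python3 - <<'E'
from h import *
o=get_obs();print(o['ee_pos'],o['eef_rot'],o['force'])
a=camera('top')[:,:,::-1][120:260,330:470];b=camera('wrist')[:,:,::-1]
a=cv2.resize(a,(384,384),interpolation=cv2.INTER_CUBIC)
cv2.imwrite('pics/d1.png',cv2.resize(np.hstack([a,b]),(800,343)))
E
```

```text
[ 0.52949561 -0.40605662  0.08144064] [-1.56760682  0.00409335 -0.04543221] [-0.08880799 -0.36717973  0.33175049]
```

View pics/d1.png

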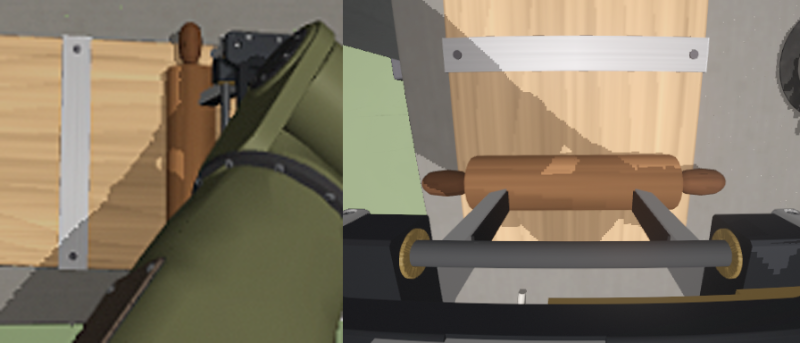

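The fingers stand over the pin's body, symmetric in the wrist view, and the strap lies ahead. Next I lower slowly to feel for contact.

Emit:
{"method": "send_rows", "body": {"series": "0 0 0 0 0.4 0 1;0 0 0 0 0.8 0 1;0 0 0 0 1.1 0 1;0 0 0 0 1.3 0 1;0 0 0 0 1.4 0 1;0 0 0 0 1.4 0 1;0 0 0 0 1.4 0 1;0 0 0 0 1.4 0 1;0 0 0 0 1.4 0 1;0 0 0 0 1.4 0 1"}}

```text
time_s: 3.58
ee_pos: [0.5307, -0.4068, 0.0716]
eef_rot: [-1.571, -0.0, -0.045]
force: [1.9, 0.1, 0.4]
grip_width: 0.0936
```

Emit:
{"method": "send_rows", "body": {"series": "0 0 0 0 0 -0.2 1;0 0 0 0 0.1 -0.4 1;0 0 0 0 0.25 -0.4 1;0 0 0 0 0.35 -0.4 1;0 0 0 0 0.45 -0.4 1;0 0 0 0 0.45 -0.4 1;0 0 0 0 0.45 -0.4 1;0 0 0 0 0.45 -0.4 1;0 0 0 0 0.45 -0.4 1;0 0 0 0 0.45 -0.4 1"}}

```text
time_s: 4.42
ee_pos: [0.5306, -0.4112, 0.068]
eef_rot: [-1.572, -0.001, -0.045]
force: [-3.4, 0.7, 8.1]
grip_width: 0.0938
```

Emit:
{"method": "send_rows", "body": {"series": "0 0 0 0 0 0.3 1;0 0 0 0 0 0.8 1;0 0 0 0 0 1.3 1;0 0 0 0 0 1.8 1;0 0 0 0 0 2.3 1;0 0 0 0 0 2.8 1;0 0 0 0 -0.4 2.9 1;0 0 0 0 -1.0 2.9 1;0 0 0 0 -1.0 2.9 1;0 0 0 0 -1.0 2.9 1"}}

```text
time_s: 5.25
ee_pos: [0.532, -0.382, 0.0773]
eef_rot: [-1.571, -0.001, -0.045]
force: [1.0, -0.1, 0.0]
grip_width: 0.0941
```

```bash
cat >> h.py <<'E'
from scipy.spatial.transform import Rotation as Ro
def wrist_w(uv,z,o,s=1.0):
    """wrist pixels -> world points at height z, o = obs at picture time"""
    c=camera_info('wrist'); T=np.eye(4);T[:3,:3]=Ro.from_euler('xyz',o['eef_rot']).as_matrix();T[:3,3]=o['ee_pos']
    M=T@c['mount']
    p=(np.atleast_2d(uv).astype(float)+.5)*s-.5
    n=cv2.undistortPoints(p.reshape(-1,1,2),c['K'],np.array([c['k1'],0,0,0])).reshape(-1,2)
    d=np.c_[n,np.ones(len(n))]@M[:3,:3].T; C=M[:3,3]
    return C+d*((z-C[2])/d[:,2])[:,None]
E
python3 - <<'E'
from h import *
import json
o=get_obs();print(o['ee_pos'],o['eef_rot'],o['force'])
json.dump({k:list(o[k]) for k in('ee_pos','eef_rot')},open('o.json','w'))
b=camera('wrist')[:,:,::-1]
cv2.imwrite('pics/e1.png',cv2.resize(b,(800,600),interpolation=cv2.INTER_CUBIC))
E
```

```text
[ 0.5319969  -0.38203052  0.07732679] [-1.57122657e+00 -6.58415097e-04 -4.51433521e-02] [ 1.04851043e+00 -1.15439229e-01  6.51136632e-04]
```

View pics/e1.png

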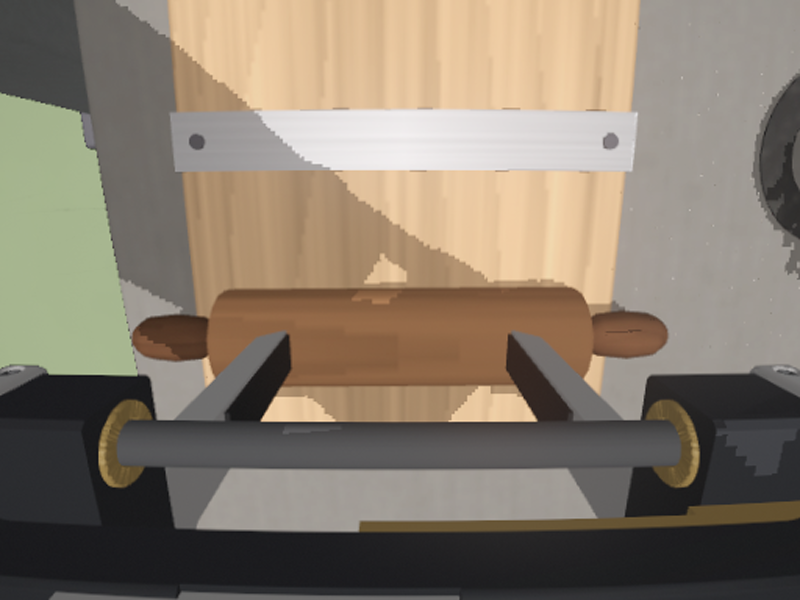

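The wrist view shows the strap's edges at rows 112 and 170 and the pin's handle tips at (133,338) and (668,333). The body edges are at rows 289 and 385.

```bash
cat >> h.py <<'E'
def report(o,tips,strap,body):
    """pin centre/yaw and offset from strap midline, by tips and by body silhouette"""
    w=lambda uv,z:wrist_w(uv,z,o,.64)
    s=w(strap,.018)[:,:2]; m=(s[::2]+s[1::2])/2; u=m[1]-m[0];u/=np.linalg.norm(u);n=np.array([-u[1],u[0]])
    t=w(tips,.043)[:,:2]; c=t.mean(0)
    print('strap',m.mean(0),'yaw',np.arctan2(u[1],u[0]),'tips',c,'yaw',np.arctan2(*(t[1]-t[0])[::-1]),'off',n@(c-m.mean(0)),'along',u@(c-m.mean(0)))
    # silhouette: middle of the two tangent rays (bisector) in the plane across the pin
    M=w(body,0.);C=wrist_w([[256,190]],.5,o); a=w(body,.018); 
    b=w(body,.118); ang=np.arctan2((b-a)[:,1],(b-a)[:,2]).mean()
    # point at z=.043 on bisector through camera
    T=np.eye(4);T[:3,:3]=Ro.from_euler('xyz',o['eef_rot']).as_matrix();T[:3,3]=o['ee_pos']
    P=(T@camera_info('wrist')['mount'])[:3,3]
    print('body y',P[1]+(0.043-P[2])*np.tan(ang))
E
python3 - <<'E'
from h import *
import json
np.set_printoptions(precision=4,suppress=True)
o=json.load(open('o.json'))
report(o,[(133,338),(668,333)],[(172,113),(174,171),(637,111),(634,170)],[(400,289),(400,385)])
E
```

```text
strap [ 0.539  -0.2881] yaw -0.04065941321720209 tips [ 0.5324 -0.3867] yaw -0.03489690459471738 off -0.09882023587925062 along -0.0025615152626597003
body y -0.3868490242691862
```

Emit:
{"method": "send_rows", "body": {"series": "0 0 0 0 0 -1.2 1;0 0 0 0 0.6 -1.2 1;0 0 0 0 0.9 -1.2 1;0 0 0 0 1.0 -1.2 1;0 0 0 0 1.0 -0.7 1;0 0 0 0 1.0 -0.1 1;0 0 0 0 1.0 0.5 1;0 0 0 0 1.0 1.1 1;0 0 0 0 1.0 1.6 1;0 0 0 0 0 1.7 1"}}

```text
time_s: 6.13
ee_pos: [0.5318, -0.364, 0.0755]
eef_rot: [-1.569, 0.002, -0.045]
force: [-1.0, 0.3, -0.9]
grip_width: 0.094
```

Emit:
{"method": "send_rows", "body": {"series": "0 0 0 0 0 -1.2 1;0 0 0 0 0.6 -1.2 1;0 0 0 0 0.9 -1.2 1;0 0 0 0 1.0 -1.2 1;0 0 0 0 1.0 -0.7 1;0 0 0 0 1.0 -0.1 1;0 0 0 0 1.0 0.5 1;0 0 0 0 1.0 1.1 1;0 0 0 0 0.2 1.6 1;0 0 0 0 0 1.7 1"}}

```text
time_s: 6.97
ee_pos: [0.5334, -0.3474, 0.0769]
eef_rot: [-1.57, 0.0, -0.045]
force: [0.4, 0.2, -0.6]
grip_width: 0.0939
```

```bash
cat > snap.py <<'E'
from h import *
import json,sys
for i in range(4): camera('wrist')
o=get_obs();print(o['time_s'],o['ee_pos'],o['eef_rot'],o['force'])
json.dump({k:list(o[k]) for k in('ee_pos','eef_rot')},open('o.json','w'))
b=camera('wrist')[:,:,::-1]
cv2.imwrite(sys.argv[1],cv2.resize(b,(800,600),interpolation=cv2.INTER_CUBIC))
E
python3 snap.py pics/e2.png
```

```text
7.1667 [ 0.53315858 -0.34792996  0.07622013] [-1.57037331e+00  6.60230433e-04 -4.51994712e-02] [ 0.17371144  0.8155199  -0.69258431]
```

View pics/e2.png

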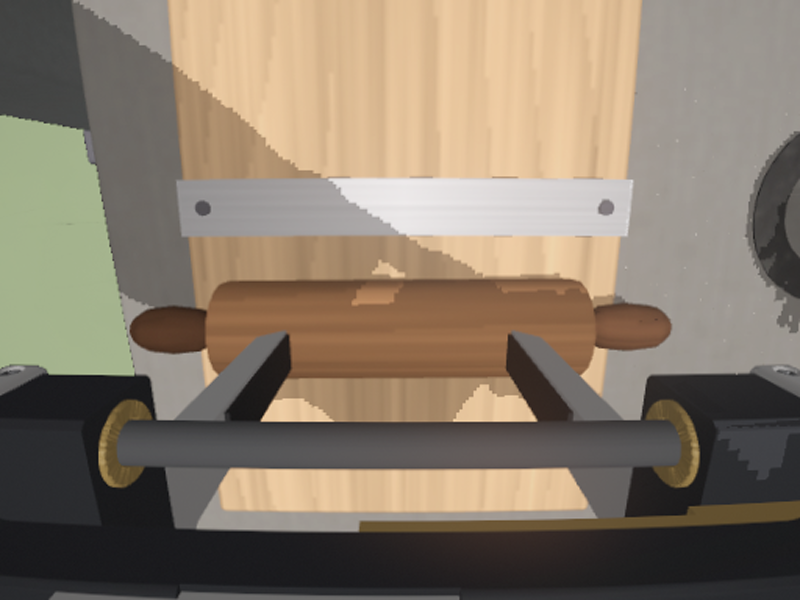

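The handle tips are at (131,330) and (671,327), the body edges at rows 280 and 377, and the strap corners at (178,181), (181,237), (632,180) and (629,236).

```bash
python3 - <<'E'
from h import *
import json
np.set_printoptions(precision=4,suppress=True)
o=json.load(open('o.json'))
report(o,[(131,330),(671,327)],[(178,181),(181,237),(632,180),(629,236)],[(400,280),(400,377)])
E
```

```text
strap [ 0.5389 -0.2888] yaw -0.04190034223955312 tips [ 0.5339 -0.3484] yaw -0.038531387374311964 off -0.05972246299011243 along -0.0025091575656789574
body y -0.3478632955426039
```

Emit:
{"method": "send_rows", "body": {"series": "0 0 0 0 0 -0.8 1;0 0 0 0 0.6 -0.8 1;0 0 0 0 0.9 -0.8 1;0 0 0 0 1.0 -0.8 1;0 0 0 0 1.0 -0.3 1;0 0 0 0 1.0 0.3 1;0 0 0 0 1.0 0.9 1;0 0 0 0 1.0 1.5 1;0 0 0 0 0.2 1.9 1;0 0 0 0 0 1.9 1"}}

```text
time_s: 8.05
ee_pos: [0.5345, -0.3284, 0.0776]
eef_rot: [-1.571, -0.001, -0.045]
force: [1.2, -0.1, 1.7]
grip_width: 0.0942
```

Emit:
{"method": "send_rows", "body": {"series": "0 0 0 0 0 -0.8 1;0 0 0 0 0.6 -0.8 1;0 0 0 0 0.9 -0.8 1;0 0 0 0 1.0 -0.8 1;0 0 0 0 1.0 -0.3 1;0 0 0 0 1.0 0.3 1;0 0 0 0 1.0 0.9 1;0 0 0 0 1.0 1.5 1;0 0 0 0 0.2 1.9 1;0 0 0 0 0 1.9 1"}}

```text
time_s: 8.88
ee_pos: [0.5352, -0.3095, 0.0772]
eef_rot: [-1.571, -0.0, -0.045]
force: [0.4, 0.8, 0.6]
grip_width: 0.0939
```

```bash
python3 snap.py pics/e3.png
```

```text
9.0833 [ 0.53487742 -0.31002714  0.07626995] [-1.57043366e+00  5.99769491e-04 -4.53259467e-02] [-0.46689819 -0.47488268 -0.12976925]
```

View pics/e3.png

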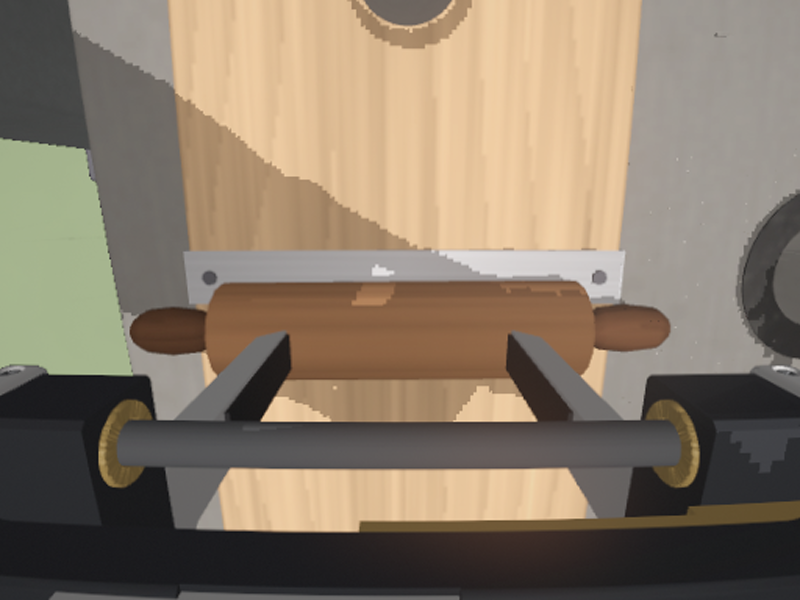

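The pin is the same distance from the fingers as before (tips at (131,331) and (670,328), body rows 282 and 379). The strap's top edge is at row 251, so about 21 mm remains. One more stroke, slightly longer.

Emit:
{"method": "send_rows", "body": {"series": "0 0 0 0 0 -0.9 1;0 0 0 0 0.6 -0.9 1;0 0 0 0 0.9 -0.9 1;0 0 0 0 1.0 -0.9 1;0 0 0 0 1.0 -0.4 1;0 0 0 0 1.0 0.2 1;0 0 0 0 1.0 0.8 1;0 0 0 0 1.0 1.5 1;0 0 0 0 0.2 2.1 1;0 0 0 0 -1 2.1 1"}}

```text
time_s: 9.97
ee_pos: [0.5355, -0.2877, 0.0861]
eef_rot: [-1.569, 0.002, -0.045]
force: [-0.5, 0.2, -0.8]
grip_width: 0.0939
```

Emit:
{"method": "send_rows", "body": {"series": "0 0 0 0 -2 0 1;0 0 0 0 -4 -1 1;0 0 0 0 -6 -2 1;0 0 0 0 -8 -4 1;0 0 0 0 -10 -6 1;0 0 0 0 -10 -7 1;0 0 0 0 -10 -7 1;0 0 0 0 -10 -7 1;0 0 0 0 -10 -7 1;0 0 0 0 -10 -7 1"}}

```text
time_s: 10.8
ee_pos: [0.5328, -0.3578, 0.1859]
eef_rot: [-1.57, 0.001, -0.044]
force: [0.5, -0.2, 0.3]
grip_width: 0.094
```

```bash
python3 snap.py pics/e4.png
```

```text
11.0 [ 0.5329607  -0.35830272  0.18672646] [-1.57054721e+00  2.94622191e-04 -4.45152097e-02] [-0.03984249  0.77423494  0.8710768 ]
```

View pics/e4.png

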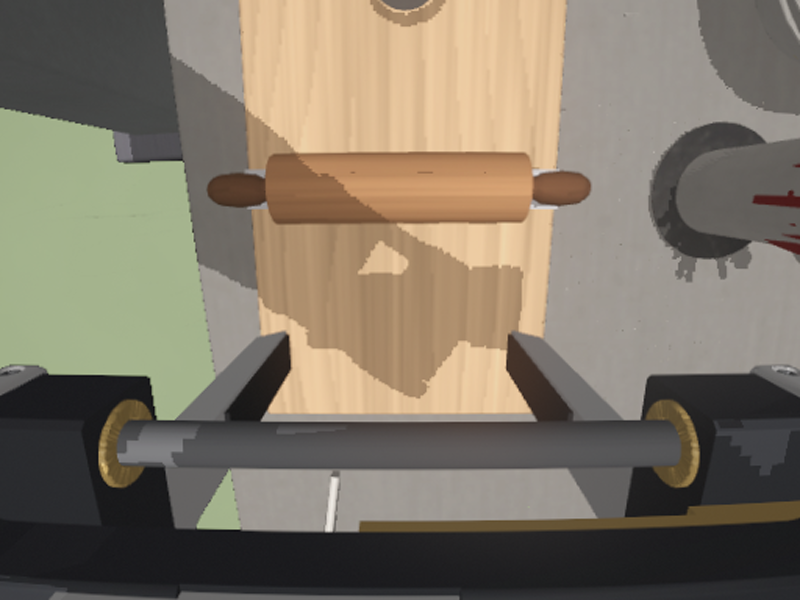

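The pin covers the strap. The strap shows only at the ends, at about rows 169–209, with handle tips at (208,189) and (590,187) and body rows 152 and 223. I'll measure this and check that the pin is at rest.

```bash
python3 - <<'E'
from h import *
import json
np.set_printoptions(precision=4,suppress=True)
o=json.load(open('o.json'))
report(o,[(208,189),(590,187)],[(256,169),(256,209),(545,168),(545,208)],[(400,152),(400,223)])
a=cv2.imread('pics/e4.png').astype(int)[140:230,200:600];b=cv2.resize(camera('wrist')[:,:,::-1],(800,600),interpolation=cv2.INTER_CUBIC).astype(int)[140:230,200:600]
print('change',abs(a-b).mean(),abs(a-b).max())
E
```

```text
strap [ 0.5372 -0.2878] yaw -0.040255329710764454 tips [ 0.536  -0.2872] yaw -0.03861496943172152 off 0.0005613414492513263 along -0.0012461784132840744
body y -0.28811736479465955
change 0.9939444444444444 50
```

```bash
python3 - <<'E'
from h import *
f=lambda:camera('wrist').astype(np.float32).mean(2)
a=f()
for i in range(8): b=f()
for r in ((95,145,130,380),(215,265,170,340)):
    print(cv2.phaseCorrelate(a[r[0]:r[1],r[2]:r[3]].copy(),b[r[0]:r[1],r[2]:r[3]].copy()))
print(get_obs()['force'],get_obs()['joint_vel'].max())
print(hand_in())
E
```

```text
((-0.09431747457105644, -0.22640810183188975), 1.0020886053466798)
((-0.006598891168437149, -0.25262827629888207), 1.016671901702881)
[ 0.0721885   0.8399576  -0.22001888] 0.000825025150789561
the job is handed in; nothing more can be done
None
```

The pin now lies over the strap and the job is handed in; the hand-in gave no verdict. I rolled it there in five light strokes with both open fingertips on its top, about 113 mm in all, then drew the arm up and clear. The job had used about 11.5 s of the 64 s.

| Last wrist-camera check | Measured | Limit |
|---|---|---|
| Pin axis from the strap's midline | about 0.6 mm | 12 mm |
| Pin middle along the strap | about -1 mm | 40 mm |
| Angle to the strap | about 0.002 rad | 0.15 rad |

- **Strap position:** in the last picture only the strap's ends showed past the pin, so its position there is rougher. It agrees with my earlier wrist pictures to about 2 mm.
- **At rest:** over 0.4 s the pin and the board beside it shifted equally in the picture, about 0.25 px, so the pin was still.
- **Contact:** the wrist force was under 1 N and the fingers were well above the pin.
- **Not checked directly:** I did not measure the pin's turn or slip. The finger and pin travel fit rolling with a little coasting.
- **Other objects:** I did not measure the cup, shaker or timer again. The planned path kept clear of them.

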